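# Hold the whiteness meter's sample slide on its reference line

## Robot

A 6-joint arm with a two-finger parallel gripper is mounted at the origin on the work surface. World frame = base frame: x ahead of the robot, y to its left, z up, the work surface at z = 0. Lengths are in m, angles in degrees, forces in N, time in s.
With the tool pointing down it reaches from about 0.325 to 0.9 m from the base axis. Payload 3.5 kg.
Tool frame: the origin (TCP) lies between the finger pads; the fingertips stand 22 mm ahead of it and the grasp point (between the pads) lies 3 mm ahead of it; z points along the fingers, y is the line along which they close (so a half turn about z gives the same grasp; the last joint's range is limited). The gripper opens to 85 mm and grips with 20 to 120 N. Pads are 22 mm wide; open, the fingers measure 114 mm over their backs; the gripper's body (76 mm by 85 mm) begins 54 mm behind the grasp point. The pads swing forward as they close: fully open they stand 13 mm farther back than shut.
Start: joints at [66.612, 15.837, -1.513, 72.651, 0, 84.076], TCP at [0.188, 0.596, 0.253] pointing down, gripper open.
Joint ranges: [-178.77, 178.77], [-48.84, 107.48], [-61.69, 71.31], [-111.58, 123.2], [-90, 87.43], [-180, 180]. Speed limits (degrees/s): [147.25, 147.25, 180, 180, 180, 180].

## Interface

Orientations are given as a 3x3 rotation matrix whose columns are the frame's x, y, z axes.
In Python, from rig import arm, viewer gives the robot as it stands.
- The arm moves only by the shell command python3 -m creep 'ROWS' [FORCE]. ROWS is JSON, a list that holds one entry, the list of rows, each a list of 5 numbers: the shift along the tool's x, y, z in cm, then the turn about the tool's z in rad, then the closure, from 0 (fully open) to 1 (shut). In form: [[[x, y, z, twist, hand], ...]]. A call has 1 to 20 rows; each row shifts and turns the commanded pose from where the row before left it, along the tool's axes as they then stand; what a row does not reach is not made up. A row lasts 1/12 s, in which the tool goes at most 41.7 mm and 7.16 degrees, less where a joint would pass 70% of its speed; a pose out of reach is approached as far as the arm can. A call with a gripper value outside its range is refused whole. The fingers move at their own pace and stop on an object; FORCE is the grip in N (left out, the last holds). Time passes only in rows, so rows that do not move let the fingers close. It gives the time, the measured TCP pose, the force, the opening and the grip force at its end, in the units of the state.
- arm.get_state(): the state, without advancing time (a new reading comes with each control period).
- viewer.snapshot(name): name is "side" or "top" or "wrist"; returns a dict with "img" (420x560x3 uint8, red, green, blue), "depth" (420x560 float32, m along the optical axis (not along the pixel's ray), 0 where there is no reading), "camera_matrix" (3x3 intrinsics, pixels), "k1" (the pictures are not rectified: a ray, as slopes to the right and down, at radius r is drawn at 1 + k1 r^2 times it, then the intrinsics apply), "origin" and "attitude" of the camera in the world. Camera axes: x right, y down, z forward; pixel columns grow to the right and rows downward; lengths in m; the calibration is good to about 2 mm. A picture is of the moment at which its call begins.
- arm.job_done(): hands the job in; it is judged then, once.
The state is a dict: "time": time; "joint_pos": joint angles; "qvel": joint speeds; "tau": joint torques, N m; "tcp_pos": TCP position; "orientation": TCP orientation; "contact_force": force on the tool from outside, world axes, zero at the start; "moment": the same for the moment, N m; "opening": finger opening in m; "grasp_force": force on a finger pad.
Only numpy, scipy, OpenCV 4.12 (cv2) and the standard library are available. Lean on these libraries where they do the work, as an engineer would, in place of code of your own. Each camera call takes 0.05 s, during which the arm holds its last target. There are 200 camera calls.

## Task

Take the reference reading on the powder whiteness meter: press its round start button fully down and let it come up again, then take the spring-loaded sample slide by its upright grip and pull it out until the slide's pointers are level with the line across the two guide rails, without running on past the line to the end stop. Finish still holding the slide steady on the line, because the reading is taken there and the spring would draw the slide back in. Leave the cells, bottles and other things on the bench where they stand.

Things in the scene. Friction and masses are not known exactly. Their poses are not given: they have to be found in the camera images.
- meter: Powder whiteness meter, fixed: white case 262 deep, 300 wide, 176 mm high, with a ledge 130 mm deep along its front, ledge top 40 mm above the bench. Origin on the bench under the middle of the case's front face; x points back into the case (the ledge is at x -130 to 0), y to the left as seen by its user. Slide along x at y +45; start button at x -88, y -95; three flat keys between, not used.
- start_button (a joint): Travel of the start button in m: 0 up, 0.006 fully down. Spring return: about 1.5 N to start it moving, 5 N fully down.
- start_button_top (a point): Middle of the top of the start button: plain grey, round, 28 mm across, in a black collar 44 mm across, on the right of the ledge. Its top is 50 mm above the bench when up (10 mm above the ledge) and level with the collar, 6 mm lower, when fully down. Pressed straight down.
- sample_slide (a joint): How far the slide is pulled out, m: 0 fully in, 0.045 with its pointers level with the reference line, 0.070 at the end stop. It moves level, along the meter's -x. The spring draws it in with about 3.3 N at 0, 8 N on the line, 11 N at the stop (friction 0.6 N), and takes it right in when let go.
- grip_center (a point): Centre of the upright grip of the slide, 66 mm above the bench: a black block 12 mm thick (meter's x), 36 mm wide (meter's y), 38 mm high, standing from 47 to 85 mm above the bench on the slide's steel plate (56 mm wide, top at 47 mm). With the slide in it is 95 mm before the case's front face, free in front, behind and above. Axes as the meter's.
- pointer (a point): Point on the slide midway between its two black pointer marks on the left and right edges of the plate, 50 mm behind the grip's middle (towards the case), 49 mm above the bench. Moves with the slide.
- ref_line (a point): Point on the meter midway between the two black marks of the reference line, across the aluminium guide rails left and right of the slide (rails 9 mm wide, top 49 mm above the bench); 90 mm before the case's front face, 45 mm before the pointers with the slide in. The pointers are level with the line when pointer meets this point.
- cell_a: Bystander: round stainless sample cell with glass window, 45 mm across, 18 mm high, standing on the ledge left of the slide. Origin at the centre of its underside.
- cell_b: Bystander: a second such cell on the bench before the meter. Origin at the centre of its underside.
- powder_jar: Bystander: white plastic jar with screw cap, 80 mm across, 150 mm high, standing beside the meter. Origin at the centre of its underside.
- reagent_bottle: Bystander: glass bottle with blue cap, 72 mm across, 140 mm high, standing beside the meter. Origin at the centre of its underside.
- spoon: Bystander: black plastic spoon, 160 mm long, lying on the bench before the meter. Origin at the middle of its underside.
- tile_case: Bystander: flat square case of a calibration tile, 62 x 62 x 28 mm, on the bench before the meter. Origin at the centre of its underside.
- wipes_box: Bystander: white and green carton of wipes, 120 x 115 x 75 mm, on the bench. Origin at the centre of its underside.

How it is judged:
By the outcome, as a careful person would: the job done as asked, in the order asked, and still so for the second after the job is handed in, while the arm keeps its last pose, push and grip.
It also fails if it takes over 42 s, if anything falls off the work surface, if the arm or the gripper's body presses on something with over 40 N, if the wrist force passes 120 N, or if a joint passes its speed limit or range.

## Working session

There is one attempt and no reset: what is moved stays moved. The work goes in short steps, Python scripts to look and compute and a shell command to move; the robot and the scene stay as the last step left them, time stands still between calls to the robot, and variables do not carry over. Pictures are saved under pics/ and viewed, at most 10 in all, crops included, and the job is handed in when it is done.

```bash
mkdir -p pics; ls; cat > h.py <<'E'
import numpy as np, cv2, pickle
from rig import arm, viewer
def snap(n,tag):
    s=viewer.snapshot(n); pickle.dump(s,open(f'pics/{tag}.pkl','wb'))
    cv2.imwrite(f'pics/{tag}.png',cv2.cvtColor(s['img'],cv2.COLOR_RGB2BGR)); return s
def load(tag): return pickle.load(open(f'pics/{tag}.pkl','rb'))
def rays(s,uv):
    K=np.array(s['camera_matrix'],float); uv=np.atleast_2d(np.array(uv,float))
    d=np.c_[(uv[:,0]-K[0,2])/K[0,0],(uv[:,1]-K[1,2])/K[1,1]]; p=d.copy()
    for _ in range(20): p=d/(1+s['k1']*(p**2).sum(1,keepdims=True))
    return p
def onplane(s,uv,z):
    R=np.array(s['attitude']); o=np.array(s['origin'])
    d=np.c_[rays(s,uv),np.ones(len(np.atleast_2d(uv)))]@R.T
    return o+d*((z-o[2])/d[:,2])[:,None]
def bydepth(s,uv):
    uv=np.atleast_2d(uv); z=np.array([s['depth'][int(round(v)),int(round(u))] for u,v in uv])
    return np.array(s['origin'])+(np.c_[rays(s,uv),np.ones(len(uv))]*z[:,None])@np.array(s['attitude']).T
def tri(s1,u1,s2,u2):
    A=[];b=[]
    for s,u in((s1,u1),(s2,u2)):
        d=np.r_[rays(s,u)[0],1]@np.array(s['attitude']).T; d/=np.linalg.norm(d); P=np.eye(3)-np.outer(d,d)
        A.append(P);b.append(P@np.array(s['origin']))
    return np.linalg.lstsq(np.vstack(A),np.hstack(b),rcond=None)[0]
E
python3 - <<'E'
from h import *
for n in('top','side'):
    s=snap(n,n+'0'); print(n,s['origin'],np.round(s['attitude'],3).tolist(),s['camera_matrix'],s['k1'])
st=arm.get_state();print(st['time'],st['tcp_pos'],np.round(st['orientation'],3).tolist())
cv2.imwrite('pics/both0.png',cv2.resize(np.vstack([cv2.imread('pics/top0.png'),cv2.imread('pics/side0.png')]),None,fx=.7,fy=.7))
E
```

```text
pics
top [ 0.28841212 -0.02332139  1.05007418] [[0.031, -0.971, 0.238], [-0.999, -0.032, 0.003], [0.005, -0.238, -0.971]] [[393.98928177   0.         284.6207598 ]
 [  0.         393.98928177 208.40885722]
 [  0.           0.           1.        ]] -0.08367429453973892
side [ 0.36376124 -0.97684358  0.96750754] [[0.982, -0.14, 0.129], [-0.19, -0.676, 0.712], [-0.012, -0.724, -0.69]] [[444.55352338   0.         276.89793905]
 [  0.         444.55352338 213.88802497]
 [  0.           0.           1.        ]] -0.034731708577839145
0.1 [0.18731472 0.59555354 0.25223334] [[-0.954, 0.3, -0.001], [0.3, 0.954, -0.002], [0.0, -0.002, -1.0]]
```

View pics/top0.png

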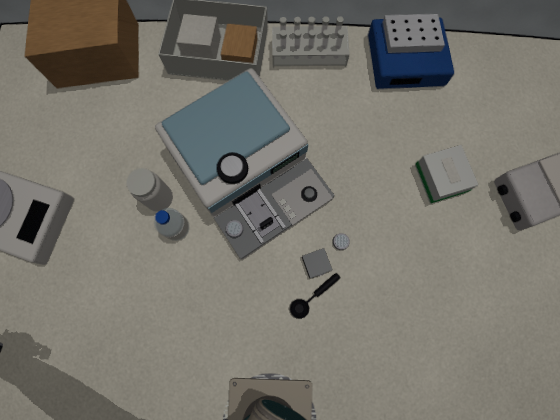

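View pics/side0.png

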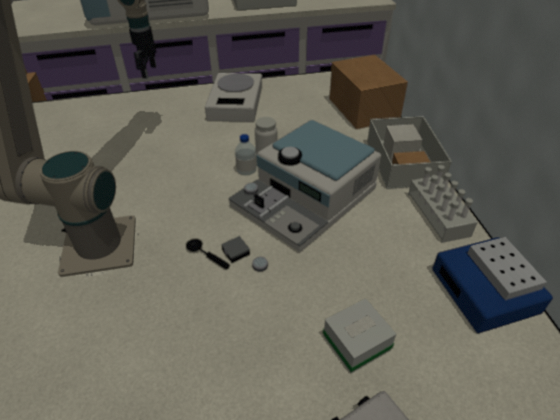

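Top view: button near (309,194), grip near (266,223), ledge corners near (333,198) and (240,257). Side view: button (295,227), grip (259,200). Next I zoom in for exact pixels.

```bash
python3 - <<'E'
from h import *
a=cv2.imread('pics/top0.png')[155:265,205:340]; b=cv2.imread('pics/side0.png')[165:250,225:330]
a=cv2.resize(a,None,fx=5,fy=5,interpolation=cv2.INTER_CUBIC)[:,:,:]; b=cv2.resize(b,None,fx=5,fy=5,interpolation=cv2.INTER_CUBIC)
b=cv2.convertScaleAbs(b,alpha=1.7); a=cv2.convertScaleAbs(a,alpha=1.5)
cv2.imwrite('pics/za.png',a); cv2.imwrite('pics/zb.png',b)
t=load('top0');s=load('side0')
print('btn',tri(t,(309,194),s,(295,227)),onplane(t,(309,194),.05),onplane(s,(295,227),.05))
print('grip',tri(t,(266,223),s,(259,200)),onplane(t,(266,223),.08),onplane(s,(259,200),.08))
E
```

```text
btn [ 0.57838106 -0.08413673  0.03971236] [[ 0.57521244 -0.08352488  0.05      ]] [[ 0.5762141  -0.09397003  0.05      ]]
grip [0.49044686 0.02578159 0.06562273] [[0.4873584  0.02505507 0.08      ]] [[0.48856324 0.00983695 0.08      ]]
```

View pics/za.png

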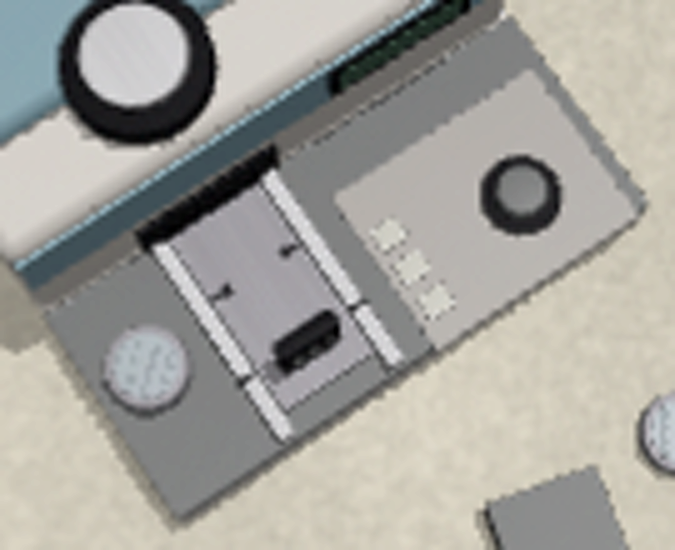

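View pics/zb.png

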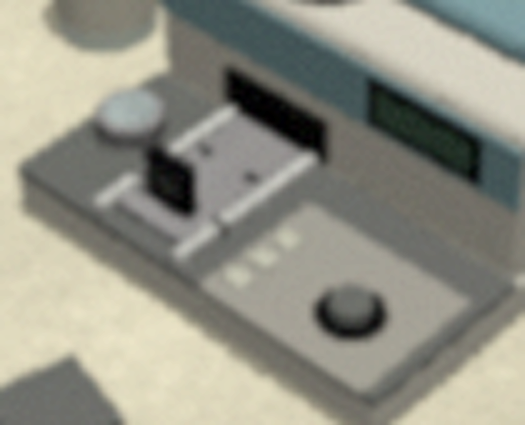

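Zoomed top: button centre (522,188), grip top (307,337), line marks (243,380)/(360,305), pointers (222,293)/(290,250). Zoomed side: button (352,305), grip top edge centre (171,163), front pointer (252,178).

```bash
python3 - <<'E'
from h import *
t=load('top0');s=load('side0')
A=lambda *p:np.array(p)/5+[205,155]-.4
B=lambda *p:np.array(p)/5+[225,165]-.4
print('btn',tri(t,A(522,188),s,B(352,303)),onplane(t,A(522,188),.05),onplane(s,B(352,303),.05),bydepth(t,A(522,188)),bydepth(s,B(352,303)))
print('grip',tri(t,A(307,337),s,B(173,163)),onplane(t,A(307,337),.085),onplane(s,B(173,163),.085),bydepth(t,A(307,337)))
m=onplane(t,[A(243,380),A(360,305),A(215,294),A(295,248)],.049);print(m)
e=onplane(t,[A(180,520),A(643,205)],.04);print(e)
for p,q in((m[1],m[0]),(e[1],e[0]),(m[3],m[2])):
  d=(q-p)[:2]; print('y-axis dir deg',np.degrees(np.arctan2(d[1],d[0])),np.linalg.norm(d))
E
```

```text
btn [ 0.57971788 -0.08365946  0.04718967] [[ 0.58015573 -0.08344484  0.05      ]] [[ 0.57782406 -0.086776    0.05      ]] [[ 0.57879185 -0.08316377  0.05467526]] [[ 0.57728385 -0.08902219  0.05231544]]
grip [0.49107314 0.02534617 0.07708096] [[0.48888367 0.02491377 0.085     ]] [[0.49047353 0.01658662 0.085     ]] [[0.48843896 0.02480677 0.08714081]]
[[ 4.72623590e-01  5.87923126e-02  4.90000000e-02]
 [ 5.14268664e-01 -1.60432732e-04  4.90000000e-02]
 [ 5.17681853e-01  7.56807434e-02  4.90000000e-02]
 [ 5.43794525e-01  3.50332435e-02  4.90000000e-02]]
[[ 0.40029406  0.08826701  0.04      ]
 [ 0.5757978  -0.14877414  0.04      ]]
y-axis dir deg 125.23793780432308 0.07217851737601548
y-axis dir deg 126.51601041735253 0.2949407914102444
y-axis dir deg 122.7174050073563 0.048312429575866594
```

```bash
python3 -m creep '[[[-2.6,-2.4,0,0,1],[-2.6,-2.4,0,0,1],[-2.6,-2.4,0,0,1],[-2.6,-2.4,0,0,1],[-2.6,-2.4,0,0,1],[-2.6,-2.4,0,0,1],[-2.6,-2.4,0,0,1],[-2.6,-2.4,0,0,1],[-2.6,-2.4,0,0,1],[-2.6,-2.4,0,0,1],[-2.6,-2.4,0,0,1],[-2.6,-2.4,0,0,1],[-2.6,-2.4,0,0,1],[-2.6,-2.4,0,0,1],[-2.6,-2.4,0,0,1],[-2.6,-2.4,0,0,1],[-2.6,-2.4,0,0,1],[-2.6,-2.4,0,0,1],[-2.6,-2.4,0,0,1],[-2.6,-2.4,0,0,1]]]'
python3 -m creep '[[[-2,-1.8,0,0.1,1],[-2,-1.8,0,0.1,1],[0,0,0,0.1,1],[0,0,0,0.1,1],[0,0,0,0.1,1],[0,0,0,0.1,1],[0,0,0,0.03,1],[0,0,0,0,1],[0,0,0,0,1]]]'
cat >> h.py <<'E'
def go(P):
    st=arm.get_state();R=np.array(st['orientation']);p=np.array(st['tcp_pos'])
    print('t',st['time'],'tcp',np.round(p,4),'yaw y',round(np.degrees(np.arctan2(R[1,1],R[0,1])),2),'F',np.round(st['contact_force'],2),'open',st['opening'],'shift cm (tool)',np.round(R.T@(np.array(P)-p)*100,2),'z',np.round(R[:,2],3))
E
python3 - <<'E'
from h import *
go([.579,-.0845,.1])
s=snap('wrist','w1')
E
```

```text
time: 1.77
tcp_pos: [0.5397, -0.0194, 0.2529]
orientation: [[-0.954, 0.3, -0.001], [0.3, 0.954, 0.0], [0.001, 0.0, -1.0]]
contact_force: [0.9, 0.2, -0.0]
opening: -0.0003
grasp_force: 0.0
time: 2.52
tcp_pos: [0.5642, -0.0652, 0.2528]
orientation: [[-0.595, 0.804, -0.001], [0.804, 0.595, 0.0], [0.001, -0.001, -1.0]]
contact_force: [0.9, -0.1, -0.7]
opening: 0.0003
grasp_force: 0.0
t 2.5167 tcp [ 0.5642 -0.0652  0.2528] yaw y 36.5 F [ 0.86 -0.06 -0.66] open 0.000301396280987767 shift cm (tool) [-2.44  0.05 15.28] z [-0.001  0.    -1.   ]
```

View pics/w1.png

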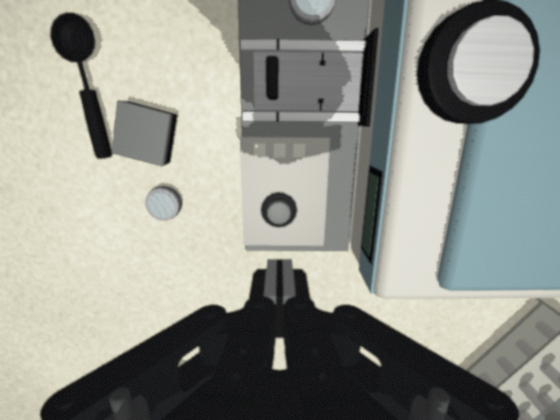

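Wrist view: button (279,209), grip (272,78), line marks near (255,45)/(255,117), and the tool square to the meter. I refine both from here and cross with the top view.

```bash
python3 - <<'E'
from h import *
w=load('w1');t=load('top0');A=lambda *p:np.array(p)/5+[205,155]-.4
g=cv2.cvtColor(w['img'],cv2.COLOR_RGB2GRAY)
def cen(x0,y0,x1,y1,thr):
    m=(g[y0:y1,x0:x1]<thr).astype(np.uint8);n,l,st,c=cv2.connectedComponentsWithStats(m)
    i=1+st[1:,4].argmax();print('box',st[i]+[x0,y0,0,0,0]);return c[i]+[x0,y0]
col=cen(255,185,305,235,60);gr=cen(262,50,284,106,40);print(col,gr)
b=np.array([279,210.])
print('btn',onplane(w,b,.05),tri(t,A(522,188),w,b),bydepth(w,b)); print('collar',onplane(w,col,.044))
print('grip',onplane(w,gr,.085),tri(t,A(307,337),w,gr),bydepth(w,gr))
m=onplane(w,[(255,45),(255,117)],.049);print(m)
cv2.imwrite('pics/zw.png',cv2.resize(cv2.convertScaleAbs(cv2.imread('pics/w1.png')[20:240,230:380],alpha=1.5),None,fx=2.7,fy=2.7,interpolation=cv2.INTER_CUBIC))
E
```

```text
box [262 193  34  32 338]
box [267  57  11  42 428]
[278.5443787  204.70710059] [271.71962617  77.05140187]
btn [[ 0.57570304 -0.08187598  0.05      ]] [ 0.57705173 -0.0821627   0.05354129] [[ 0.57488495 -0.08075292  0.05440925]]
collar [[ 0.57250739 -0.07848269  0.044     ]]
grip [[0.48881641 0.02456893 0.085     ]] [0.48884279 0.02473538 0.08509312] [[0.48873204 0.02464433 0.08408956]]
[[ 0.45482787  0.0414653   0.049     ]
 [ 0.49419204 -0.01439595  0.049     ]]
```

View pics/zw.png

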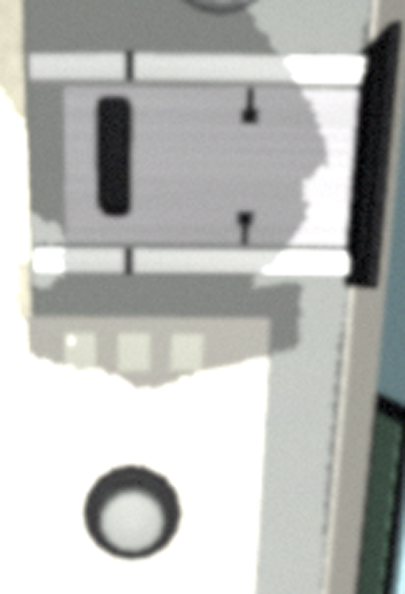

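Zoomed wrist view: button top at (279,212), grip upright between the rails, marks clear. Move over the button and down to just above it.

```bash
python3 -m creep '[[[-1.15,0,0,0,1],[-1.15,0,0,0,1],[0,0,2,0,1],[0,0,2.5,0,1],[0,0,2.5,0,1],[0,0,2.5,0,1],[0,0,2.5,0,1],[0,0,2,0,1],[0,0,1.5,0,1],[0,0,0.8,0,1],[0,0,0,0,1],[0,0,0,0,1]]]' && python3 -m creep '[[[0,0,0.2,0,1],[0,0,0.2,0,1],[0,0,0.2,0,1],[0,0,0.2,0,1],[0,0,0,0,1],[0,0,0,0,1]]]'
```

```text
time: 3.57
tcp_pos: [0.5787, -0.0844, 0.0903]
orientation: [[-0.594, 0.805, -0.0], [0.805, 0.594, -0.0], [-0.0, -0.0, -1.0]]
contact_force: [0.9, 0.5, 0.2]
opening: -0.0001
grasp_force: 0.0
time: 4.07
tcp_pos: [0.5781, -0.0838, 0.0824]
orientation: [[-0.594, 0.804, 0.0], [0.804, 0.594, -0.0], [-0.0, -0.0, -1.0]]
contact_force: [0.8, -0.1, 0.3]
opening: -0.0004
grasp_force: 0.0
```

```bash
python3 -m creep '[[[0,0,0.3,0,1],[0,0,0.3,0,1],[0,0,0.3,0,1],[0,0,0.3,0,1],[0,0,0,0,1],[0,0,0,0,1],[0,0,0,0,1]]]' && python3 -m creep '[[[0,0,0.1,0,1],[0,0,0.1,0,1],[0,0,0.1,0,1],[0,0,0,0,1],[0,0,0,0,1],[0,0,0,0,1]]]'
```

```text
time: 4.65
tcp_pos: [0.5785, -0.0839, 0.0707]
orientation: [[-0.594, 0.804, 0.001], [0.804, 0.594, -0.0], [-0.0, 0.0, -1.0]]
contact_force: [-0.9, 1.0, 4.9]
opening: 0.0001
grasp_force: 2.2
time: 5.15
tcp_pos: [0.5786, -0.0839, 0.0698]
orientation: [[-0.594, 0.804, 0.001], [0.804, 0.594, -0.0], [-0.001, 0.001, -1.0]]
contact_force: [-5.2, 1.0, 17.9]
opening: -0.0001
grasp_force: 8.8
```

```bash
python3 -m creep '[[[0,0,-0.3,0,1],[0,0,-0.3,0,1],[0,0,0,0,1],[0,0,0,0,1],[0,0,0,0,1]]]'; python3 -m creep '[[[0,0,-0.3,0,1],[0,0,0,0,1],[0,0,0,0,1]]]'
```

```text
time: 5.57
tcp_pos: [0.5785, -0.0839, 0.0731]
orientation: [[-0.594, 0.804, 0.001], [0.804, 0.594, -0.0], [-0.0, 0.0, -1.0]]
contact_force: [0.5, -0.2, 2.5]
opening: -0.0001
grasp_force: 1.5
time: 5.82
tcp_pos: [0.5778, -0.0838, 0.0759]
orientation: [[-0.594, 0.805, -0.001], [0.805, 0.594, 0.0], [0.001, -0.001, -1.0]]
contact_force: [0.2, 0.4, 1.1]
opening: -0.0001
grasp_force: 0.7
```

Spring return confirmed: 2.5 N halfway, 1 N near the top, 17.9 N at the bottom. Now up and over the grip.

```bash
python3 -m creep '[[[0,0,-1,0,1],[0,0,-2.2,0,1],[0,0,-2.5,0,1],[0,0,-2.3,0,1],[1,0,0,0,0],[2,-0.1,0,0,0],[2.5,-0.1,0,0,0],[2.5,-0.1,0,0,0],[2.5,-0.2,0,0,0],[2,-0.1,0,0,0],[1,-0.1,0,0,0],[0.5,0,0,0,0],[0,0,0,0,0],[0,0,0,0,0],[0,0,0,0,0],[0,0,0,0,0]]]'
python3 - <<'E'
from h import *
go([.489,.0247,.077])
s=snap('wrist','w2')
E
```

```text
time: 7.15
tcp_pos: [0.4903, 0.024, 0.1564]
orientation: [[-0.593, 0.805, 0.001], [0.805, 0.593, -0.0], [-0.001, 0.0, -1.0]]
contact_force: [-0.6, 0.7, -0.2]
opening: 0.0855
grasp_force: 0.0
t 7.15 tcp [0.4903 0.024  0.1564] yaw y 36.39 F [-0.55  0.67 -0.16] open 0.08550810439614778 shift cm (tool) [ 0.14 -0.07  7.94] z [ 0.001 -0.    -1.   ]
```

View pics/w2.png

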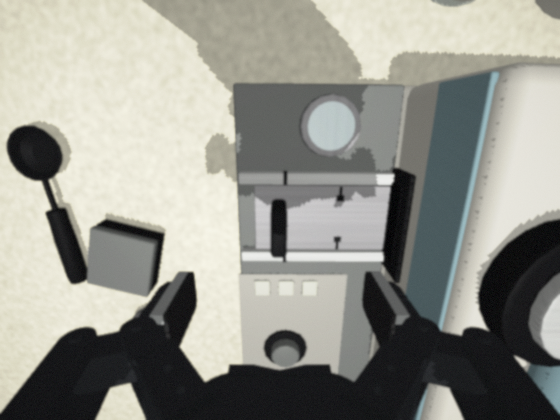

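Wrist view 2: grip at (279,228), midway between the fingers, which are square to it. Descend and close.

```bash
python3 -m creep '[[[0.1,-0.05,1,0,0],[0,0,2,0,0],[0,0,2,0,0],[0,0,1.5,0,0],[0,0,0.9,0,0],[0,0,0.4,0,0],[0,0,0,0,0],[0,0,0,0,0]]]' 60; python3 -m creep '[[[0,0,0,0,0.4],[0,0,0,0,0.6],[0,0,0,0,0.7],[0,0,0,0,0.8],[0,0,0,0,0.85],[0,0,0,0,0.9],[0,0,0,0,1],[0,0,0,0,1],[0,0,0,0,1],[0,0,0,0,1],[0,0,0,0,1],[0,0,0,0,1]]]' 60
```

```text
time: 7.87
tcp_pos: [0.4888, 0.025, 0.0785]
orientation: [[-0.594, 0.805, 0.0], [0.805, 0.594, -0.0], [-0.0, 0.0, -1.0]]
contact_force: [0.4, 0.4, -0.7]
opening: 0.0856
grasp_force: 0.0
time: 8.87
tcp_pos: [0.4886, 0.0252, 0.0787]
orientation: [[-0.594, 0.805, 0.001], [0.805, 0.594, 0.0], [-0.0, 0.001, -1.0]]
contact_force: [-2.3, 1.2, 5.5]
opening: 0.0111
grasp_force: 59.8
```

Gripped (11.1 mm, 60 N). Pull 4 cm, slowly, then look.

```bash
python3 -m creep '[[[0,-0.1,0,0,1],[0,-0.2,0,0,1],[0,-0.3,0,0,1],[0,-0.3,0,0,1],[0,-0.4,0,0,1],[0,-0.4,0,0,1],[0,-0.4,0,0,1],[0,-0.4,0,0,1],[0,-0.4,0,0,1],[0,-0.4,0,0,1],[0,-0.3,0,0,1],[0,-0.2,0,0,1],[0,-0.1,0,0,1],[0,-0.1,0,0,1],[0,0,0,0,1],[0,0,0,0,1],[0,0,0,0,1]]]'
python3 - <<'E'
from h import *
go([.4886-.045*.805,.0252-.045*.594,.0787])
w=snap('wrist','w3'); t=snap('top','t3')
a=cv2.resize(cv2.convertScaleAbs(cv2.imread('pics/w3.png')[100:320,210:430],alpha=1.3),None,fx=2.7,fy=2.7,interpolation=cv2.INTER_CUBIC)
cv2.imwrite('pics/zw3.png',a)
E
```

```text
time: 10.28
tcp_pos: [0.4578, 0.0027, 0.0787]
orientation: [[-0.595, 0.804, 0.003], [0.804, 0.595, 0.004], [0.001, 0.005, -1.0]]
contact_force: [3.7, 6.9, 1.8]
opening: 0.0112
grasp_force: 59.4
t 10.2833 tcp [0.4578 0.0027 0.0787] yaw y 36.48 F [3.68 6.93 1.79] open 0.011209943868829486 shift cm (tool) [-0.02 -0.69 -0.  ] z [ 0.003  0.004 -1.   ]
```

View pics/zw3.png

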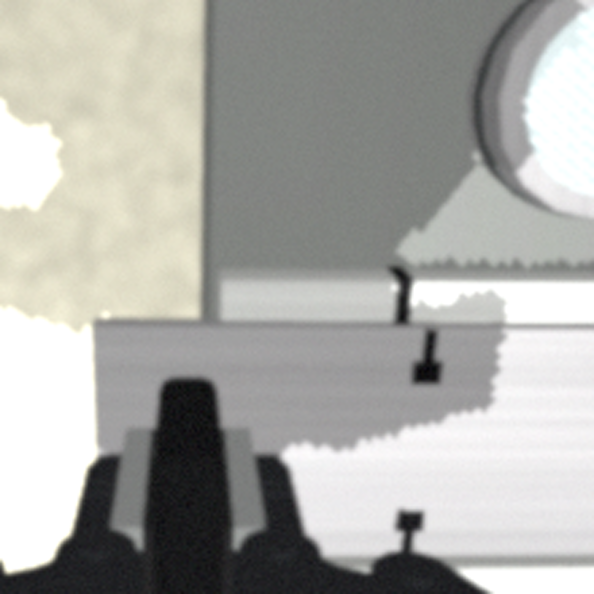

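Zoomed wrist: grip held; line mark's inner end at (402,322), pointer's outer end at (432,330), so about 7 mm remain (4.3 px/mm), agreeing with the TCP travel of 38 mm.

```bash
python3 -m creep '[[[0,-0.1,0,0,1],[0,-0.2,0,0,1],[0,-0.2,0,0,1],[0,-0.1,0,0,1],[0,-0.1,0,0,1],[0,0,0,0,1],[0,0,0,0,1],[0,0,0,0,1],[0,0,0,0,1]]]'
python3 - <<'E'
from h import *
go([.4886-.045*.805,.0252-.045*.594,.0787])
w=snap('wrist','w4')
a=cv2.resize(cv2.convertScaleAbs(cv2.imread('pics/w4.png')[190:320,310:430],alpha=1.2),None,fx=4.5,fy=4.5,interpolation=cv2.INTER_CUBIC)
cv2.imwrite('pics/zw4.png',a)
E
```

```text
time: 11.13
tcp_pos: [0.4524, -0.0013, 0.0787]
orientation: [[-0.595, 0.804, 0.004], [0.804, 0.595, 0.004], [0.001, 0.006, -1.0]]
contact_force: [4.4, 7.4, 1.1]
opening: 0.0108
grasp_force: 59.4
t 11.1333 tcp [ 0.4524 -0.0013  0.0787] yaw y 36.49 F [4.37 7.41 1.13] open 0.010844379496965423 shift cm (tool) [-0.02 -0.01 -0.  ] z [ 0.004  0.004 -1.   ]
```

View pics/zw4.png

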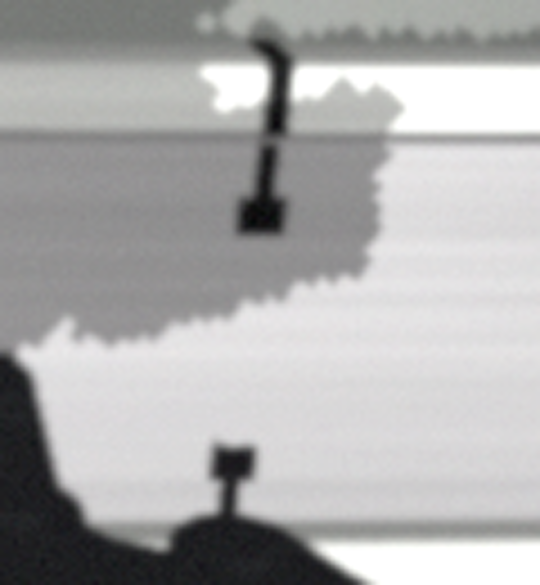

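Zoomed wrist 4: line's lower end at (276,130), pointer's top end at (268,148), nearly continuous. Checking the residual, with the 2 mm height difference of the rail and plate.

```bash
python3 - <<'E'
from h import *
w=load('w4');C=lambda *p:(np.array(p)+.5)/4.5+[310,190]-.5
L=onplane(w,[C(276,128),C(283,75)],.049);P=onplane(w,[C(268,150),C(263,195)],.047);P2=onplane(w,[C(229,508)],.047)
ax=np.array([.805,.594,0])
print('line x',L@ax*1000,'pointer at .047',P@ax*1000,P2@ax*1000)
print('pointer at .049',onplane(w,[C(268,150),C(263,195),C(229,508)],.049)@ax*1000, np.array(w['origin'])@ax*1000)
go([.4886-.045*.805,.0252-.045*.594,.0787])
E
```

```text
line x [413.69612577 413.86379524] pointer at .047 [413.66563575 413.63480033] [413.63156641]
pointer at .049 [412.9979381  412.96750621 412.96431461] 362.64419339727505
t 11.1833 tcp [ 0.4523 -0.0013  0.0787] yaw y 36.49 F [4.95 6.94 0.98] open 0.011236356621387987 shift cm (tool) [-0.02 -0.01 -0.  ] z [ 0.004  0.004 -1.   ]
```

Within about 0.1 mm of the line, or at most 0.7 mm past it if the pointer marks stand at 49 mm. Hold for 1 s to check for creep, then hand in.

```bash
python3 -m creep '[[[0,0,0,0,1],[0,0,0,0,1],[0,0,0,0,1],[0,0,0,0,1],[0,0,0,0,1],[0,0,0,0,1],[0,0,0,0,1],[0,0,0,0,1],[0,0,0,0,1],[0,0,0,0,1],[0,0,0,0,1],[0,0,0,0,1]]]'
python3 - <<'E'
from h import *
a=load('w4')['img'][190:305,340:400].astype(int);b=snap('wrist','w5')['img'][190:305,340:400].astype(int)
print('image shift',cv2.phaseCorrelate(a.mean(2),b.mean(2)))
go([.4523,-.0013,.0787]); print(arm.job_done())
E
```

```text
time: 12.18
tcp_pos: [0.4523, -0.0013, 0.0787]
orientation: [[-0.595, 0.804, 0.004], [0.804, 0.595, 0.004], [0.001, 0.006, -1.0]]
contact_force: [3.6, 7.4, 0.8]
opening: 0.0112
grasp_force: 59.4
image shift ((0.06455841851320088, -0.003412513215394597), 0.9948669021394687)
t 12.2333 tcp [ 0.4524 -0.0013  0.0787] yaw y 36.49 F [4.8  8.19 1.82] open 0.011213565266434805 shift cm (tool) [ 0. -0. -0.] z [ 0.004  0.004 -1.   ]
the job is handed in; nothing more can be done
None
```

I pressed the start button fully down and let it come up, then pulled the slide out about 45 mm to the reference line (0 to 0.7 mm past it by camera); it held still there for 1 s, and I handed the job in at 12.2 s with the grip still closed on it.

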